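Hand check of a dish shuttle's limit switches

TASK

Check the dish shuttle's two roller-lever limit switches by hand: push each lever over until it clicks, without forcing it onto its stop, and let go - the sound one springs back upright, the other binds and stays over; leave that one as it stays. Then slide the carriage by its knob to the end with the sound switch and park it there with its cam holding that switch clicked, first lifting any vial that stands in its way off the track and setting it upright on the table. Keep the carriage off the switch that binds, and do not knock over the vials or disturb the other things.

Things in the scene. Friction and masses are not known exactly. Their poses are not given: they have to be found in the camera images.
- shuttle: Belt-driven dish shuttle fixed on the table; origin: centre of its underside. Travel along its y axis (across the robot's front), -x side towards the robot. Bed x -55..55, y -290..290 mm, top 40 mm high; rails along y at x = -30 and 30 mm, 56 mm high; end blocks from |y| = 262 mm, 58 mm high; motor at x 55..105, y 250..302 mm, 65 mm high
- carriage (a joint): Carriage position (m) along the shuttle's y axis, 0 in the middle, range -0.195 to 0.195; about 2 N of friction, stays where left. Plate 120 mm long in y, x -93..59 mm, top 70 mm high, with a closed petri dish fixed on it (top 86 mm). At 0.180 to 0.193 towards an end (either sign) its cam holds the switch there clicked; within 0.05 of the middle there is hand room at both levers
- cam (a point): Middle of the flat underside of the carriage's cam, a bent steel strip 22 mm wide in x, 120.5 mm above the table: flat for 24 mm either side in y, then 45 degree ramps up to 36 mm either side; strip top 137 mm. Sliding to an end, the ramp pushes the roller outward and the flat then holds the lever at about 0.6 rad
- knob (a point): Centre of the carriage's upright black grip knob, 18 mm across, from 80 to 116 mm above the table; this point is 100 mm above the table, at x = -78 mm of the shuttle, mid-way along the carriage. Plate below it 70 mm high. Pinch it along the travel, where both sides are free
- switch_1: Grey roller-lever limit switch fixed behind the bed near one end (either end; the two look alike). Body 36 x 40 mm, top 95 mm high. Origin on the table right under the lever's pivot; axes as the shuttle's. Pivot at z = 78 mm, axis along x: the lever swings in the y-z plane, towards either end, in front (-x side) of the body. Only the carriage can stand higher than 95 mm within 80 mm of the roller
- switch_2: Grey roller-lever limit switch fixed behind the bed near one end (either end; the two look alike). Body 36 x 40 mm, top 95 mm high. Origin on the table right under the lever's pivot; axes as the shuttle's. Pivot at z = 78 mm, axis along x: the lever swings in the y-z plane, towards either end, in front (-x side) of the body. Only the carriage can stand higher than 95 mm within 80 mm of the roller
- lever_1 (a joint): Lever angle (rad) of switch_1: 0 upright, + leaning to the shuttle's +y end, - to -y. Clicks at 0.4 either way (16 mm at the roller; the resistance eases); stop at 1.05; beyond 0.9 it counts as forced. One of the two levers is sound: 1.5 to 3 N at the roller, springs back to 0 within 0.3 s when let go. The other binds: 6 to 9 N, stays within 0.1 rad of where it is left
- lever_2 (a joint): Lever angle (rad) of switch_2: 0 upright, + leaning to the shuttle's +y end, - to -y. Clicks at 0.4 either way (16 mm at the roller; the resistance eases); stop at 1.05; beyond 0.9 it counts as forced. One of the two levers is sound: 1.5 to 3 N at the roller, springs back to 0 within 0.3 s when let go. The other binds: 6 to 9 N, stays within 0.1 rad of where it is left
- roller_1 (a point): Centre of the yellow roller at the tip of switch_1's lever: 19 mm across, 9 mm wide, 40 mm from the pivot, 118 mm above the table when the lever is upright, 6 mm in front (-x) of the switch's origin. The steel arm below it is 10 mm wide
- roller_2 (a point): Centre of the yellow roller at the tip of switch_2's lever: 19 mm across, 9 mm wide, 40 mm from the pivot, 118 mm above the table when the lever is upright, 6 mm in front (-x) of the switch's origin. The steel arm below it is 10 mm wide
- vial_red_mid (a point): Middle (half-way up) of a glass vial with a red screw cap, 27 mm across, 55 mm high, about 30 g, upright on the bed between the rails near one end; it is in the way if the carriage is to park at that end. 27.5 mm above what it stands on, so 67.5 mm above the table on the bed
- vial_black_mid (a point): Middle (half-way up) of a glass vial with a black screw cap, 27 mm across, 55 mm high, about 30 g, upright on the bed between the rails near one end; it is in the way if the carriage is to park at that end. 27.5 mm above what it stands on, so 67.5 mm above the table on the bed
- bottle: Bystander, leave alone: glass bottle with blue cap, 78 mm across, 158 mm high, standing behind the shuttle; origin at the centre of its underside
- cylinder: Bystander, leave alone: slim glass measuring cylinder, 31 mm across on a 66 mm blue foot, 200 mm high, standing behind the shuttle; origin at the centre of its underside
- beaker: Bystander, leave alone: glass beaker 53 x 60 mm, 66 mm high, standing past one end of the shuttle; origin at the centre of its underside
- funnel: Bystander, leave alone: white plastic funnel upside down on its rim, 70 mm across, 78 mm high, past the other end of the shuttle; origin at the centre of its underside. The table between the shuttle's front (-x) side and the robot is free from 0.40 m off the robot's axis on

How it is judged:
By the outcome, as a careful person would: the job done as asked, in the order asked, and still so for the second after the job is handed in, with the robot touching nothing.
It also fails if it takes over 72 s, if anything falls off the work surface, if the arm or the gripper's body presses on something with over 40 N, if the wrist force passes 120 N, or if a joint passes its speed limit or range.

ROBOT

A 6-joint arm with a two-finger parallel gripper is mounted at the origin on a cart in front of the work surface, level with it; the furniture and walls round the work are solid. World frame = base frame: x ahead of the robot, y to its left, z up, the work surface at z = 0. Lengths are in m, angles in degrees, forces in N, time in s.
With the tool pointing down it reaches from about 0.3 to 0.75 m from the base axis. Payload 8.5 kg.
Tool frame: the origin (TCP) lies between the finger pads; the fingertips stand 17 mm ahead of it and the grasp point (between the pads) lies 2 mm behind it; z points along the fingers, y is the line along which they close (so a half turn about z gives the same grasp; the last joint's range is limited). The gripper opens to 88 mm and grips with 3 to 60 N. Pads are 18 mm wide; open, the fingers measure 123 mm over their backs; the gripper's body (75 mm by 187 mm) begins 45 mm behind the grasp point.
Start: joints at [52.466, 21.807, 74.336, -0, 83.858, -12.336], TCP at [0.234, 0.498, 0.256] pointing down, gripper open.
Joint ranges: [-178.18, 178.18], [-50.72, 133.34], [12.68, 142.11], [-81.47, 261.47], [9.98, 163.14], [-165.26, 165.26]. Speed limits (degrees/s): [136.94, 136.94, 180, 180, 180, 180].

INTERFACE

Orientations are given as a 3x3 rotation matrix whose columns are the frame's x, y, z axes.
In Python, from plant import arm, effector, kinematics, monitor, get_image, calibration gives the robot as it stands. Calls block until the motion is done:
- arm.move_pose(position, orientation): joint-space move of the TCP to a pose.
- arm.line_to(position, frame=None, vel=0.15, contact_N=None): straight line of the TCP; frame=None keeps the orientation; vel is the mean speed in m/s. With contact_N (N) it stops when the force on the tool has changed by that much, and returns True; else False.
- arm.goto_joints(angles): joint-space move.
- effector.set_gripper(opening, f_grip=None): finger opening in m; f_grip is the grip in N (None keeps the last); returns when the fingers have stopped.
- arm.dwell(seconds).
- kinematics.ik(position, orientation): joint angles nearest the present ones, or None.
- monitor.get_state(): the state.
- get_image(name): name is "scene" or "side" or "wrist"; returns the picture (384x512x3 uint8, blue, green, red); there is no depth.
- calibration(name): a dict with "mtx" (3x3 intrinsics, pixels), "origin" and "rotation" of the camera in the world; the wrist camera has in their place "T_tool_cam" (4x4, takes a point from camera to tool coordinates, whose origin is the TCP and whose axes are the flange's). Camera axes: x right, y up, looking along -z (the intrinsics and any distortion apply to the point x, -y, -z); pixel columns grow to the right and rows downward; lengths in m; the calibration is good to about 2 mm. A picture is of the moment at which its call begins: read the wrist's pose just before it. calibration takes no time and is no camera call.
A pose or a line that the arm cannot do raises arm.PlanningError and nothing moves.
- arm.close_job(): hands the job in; it is judged then, once.
The state is a dict: "clock": time; "qpos": joint angles; "joint_velocities": joint speeds; "tau": joint torques, N m; "tcp_pos": TCP position; "orientation": TCP orientation; "force": force on the tool from outside, world axes, zero at the start; "ft_torque": the same for the moment, N m; "width": finger opening in m; "grasp_force": force on a finger pad.
Only numpy, scipy, OpenCV 4.12 (cv2) and the standard library are available. Lean on these libraries where they do the work, as an engineer would, in place of code of your own. Each camera call takes 0.05 s, during which the arm holds its last target. There are 200 camera calls.

## Working session

There is one attempt and no reset: what is moved stays moved. The work goes in short steps, each a Python script; the robot and the scene stay as the last script left them, time stands still between calls to the robot, and variables do not carry over. Pictures are saved under pics/ and viewed, at most 10 in all, crops included, and the job is handed in when it is done.

```bash
ls; mkdir -p pics
python3 - <<'E'
from plant import *
import cv2,numpy as np
np.set_printoptions(precision=4,suppress=True)
for n in ("scene","side","wrist"):
    c=calibration(n); print(n,c)
    cv2.imwrite(f"pics/{n}0.png",get_image(n))
a=cv2.imread("pics/scene0.png");b=cv2.imread("pics/side0.png")
cv2.imwrite("pics/s0.png",cv2.resize(a,(800,600),interpolation=cv2.INTER_CUBIC))
cv2.imwrite("pics/d0.png",cv2.resize(b,(800,600),interpolation=cv2.INTER_CUBIC))
s=monitor.get_state();print(s)
E
```

```text
pics
scene {'mtx': array([[445.5908,   0.    , 248.4428],
       [  0.    , 445.5908, 192.5453],
       [  0.    ,   0.    ,   1.    ]]), 'origin': array([-0.1063, -0.875 ,  0.9063]), 'rotation': array([[ 0.7645,  0.3794, -0.521 ],
       [-0.6444,  0.4293, -0.6328],
       [-0.0164,  0.8196,  0.5727]])}
side {'mtx': array([[467.1457,   0.    , 248.6175],
       [  0.    , 467.1457, 181.6192],
       [  0.    ,   0.    ,   1.    ]]), 'origin': array([0.4321, 1.2303, 1.1038]), 'rotation': array([[-0.9886,  0.0786, -0.1285],
       [-0.1491, -0.6334,  0.7594],
       [-0.0217,  0.7699,  0.6378]])}
wrist {'mtx': array([[333.9073,   0.    , 252.0708],
       [  0.    , 333.9073, 193.5146],
       [  0.    ,   0.    ,   1.    ]]), 'T_tool_cam': array([[-0.    ,  0.9475,  0.3197,  0.0835],
       [ 1.    , -0.    ,  0.    , -0.0006],
       [ 0.    ,  0.3197, -0.9475, -0.1281],
       [ 0.    ,  0.    ,  0.    ,  1.    ]])}
{'clock': 0.15, 'qpos': array([ 52.4648,  21.8312,  74.369 ,   0.0006,  83.858 , -12.3354]), 'joint_velocities': array([ 0.031 ,  0.0031, -0.1957,  0.0618, -0.0561,  0.017 ]), 'tau': array([  0.0021, -43.8084, -22.4617,   0.0713,   0.0344,  -0.0001]), 'tcp_pos': array([0.2341, 0.4975, 0.2553]), 'orientation': array([[-0.9048,  0.4258, -0.0006],
       [ 0.4258,  0.9048, -0.0008],
       [ 0.0002, -0.001 , -1.    ]]), 'force': array([0.5344, 0.2299, 0.85  ]), 'ft_torque': array([0.0411, 0.0319, 0.0146]), 'grasp_force': 0.0, 'width': 0.08792480853318325}
```

View pics/s0.png

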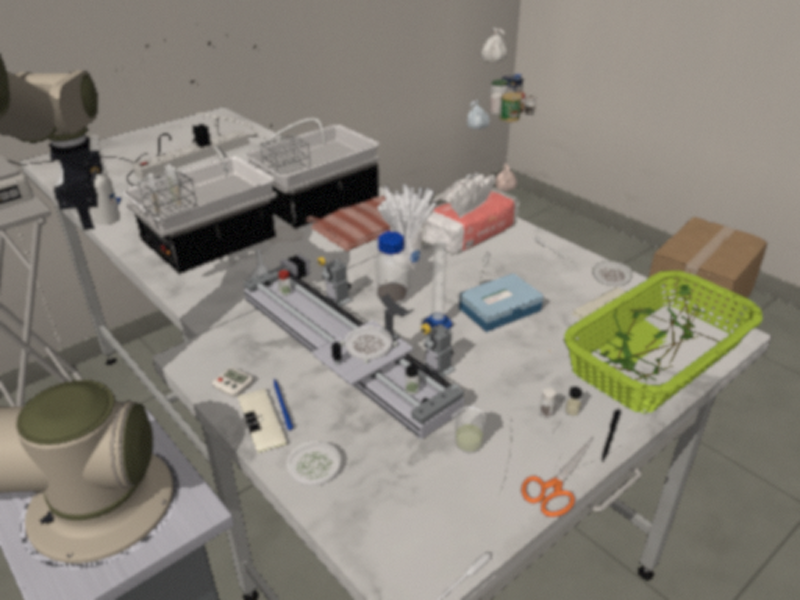

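View pics/d0.png

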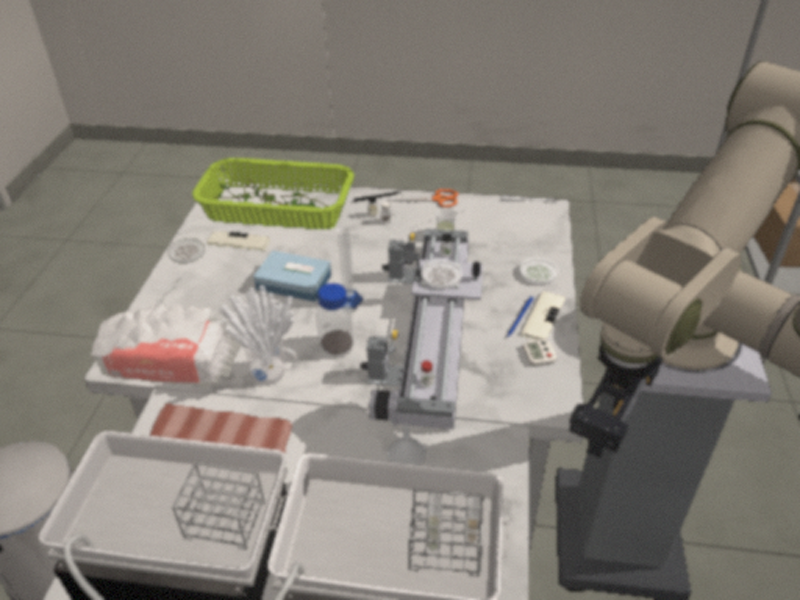

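The scene shows the motor (+y end) at (292,268), with the red vial at that end. The carriage sits towards -y with its knob at (337,352), and the black vial is at (411,378). The rollers are at (322,262) and (430,327). Next I'll measure with masks and triangulation.

```bash
cat > h.py <<'E'
from plant import *
import cv2,numpy as np
np.set_printoptions(precision=4,suppress=True)
def ray(n,uv,st=None):
    c=calibration(n);K=c["mtx"]
    d=np.array([(uv[0]-K[0,2])/K[0,0],-(uv[1]-K[1,2])/K[1,1],-1.])
    if n=="wrist":
        T=c["T_tool_cam"];R=st["orientation"]
        o=st["tcp_pos"]+R@T[:3,3];d=R@T[:3,:3]@d
    else: o=c["origin"];d=c["rotation"]@d
    return o,d/np.linalg.norm(d)
def tri(rays):
    A=sum(np.eye(3)-np.outer(d,d) for o,d in rays);b=sum((np.eye(3)-np.outer(d,d))@o for o,d in rays)
    p=np.linalg.solve(A,b);return p,max(np.linalg.norm(np.cross(p-o,d)) for o,d in rays)
def plane(r,z): o,d=r;return o+d*(z-o[2])/d[2]
def blobs(im,kind,roi,amin=6):
    x0,y0,x1,y1=roi;h=cv2.cvtColor(im[y0:y1,x0:x1],cv2.COLOR_BGR2HSV)
    lo,hi={"yellow":((18,110,90),(35,255,255)),"red":((0,130,70),(8,255,255)),"black":((0,0,0),(180,255,45))}[kind]
    m=cv2.inRange(h,lo,hi)
    if kind=="red": m|=cv2.inRange(h,(172,130,70),(180,255,255))
    n,_,s,c=cv2.connectedComponentsWithStats(m)
    return [(int(s[i,4]),np.round(c[i]+[x0,y0],1).tolist(),(s[i,:4]+[x0,y0,0,0]).tolist()) for i in range(1,n) if s[i,4]>=amin]
E
python3 - <<'E'
from h import *
a=cv2.imread("pics/scene0.png");b=cv2.imread("pics/side0.png")
R={"scene":(150,150,305,280),"side":(230,140,320,275)}
for n,i in (("scene",a),("side",b)):
    for k in ("yellow","red","black"): print(n,k,blobs(i,k,R[n]))
A=cv2.resize(a[150:280,150:305],None,fx=3,fy=3,interpolation=cv2.INTER_CUBIC)
B=cv2.resize(b[140:270,230:320],None,fx=3,fy=3,interpolation=cv2.INTER_CUBIC)
cv2.imwrite("pics/c1.png",np.hstack([A,B]))
E
```

```text
scene yellow [(15, [205.5, 166.7], [204, 165, 4, 5]), (29, [272.3, 209.9], [270, 207, 6, 7])]
scene red [(25, [181.3, 175.1], [179, 173, 6, 5])]
scene black [(162, [159.0, 153.3], [150, 150, 26, 11]), (68, [191.2, 171.0], [186, 165, 10, 14]), (39, [214.9, 224.7], [213, 220, 5, 10]), (45, [263.8, 235.4], [261, 230, 7, 10]), (17, [274.0, 237.5], [271, 235, 8, 6]), (6, [159.5, 265.5], [158, 265, 4, 2]), (8, [160.2, 268.6], [159, 268, 4, 3]), (12, [162.2, 272.9], [160, 272, 5, 3])]
side yellow [(6, [263.5, 151.0], [263, 150, 2, 3]), (11, [252.1, 213.6], [251, 212, 3, 4])]
side red [(22, [272.9, 233.9], [271, 232, 5, 5])]
side black [(7, [304.4, 171.9], [304, 170, 2, 5]), (48, [244.1, 260.9], [241, 252, 6, 16])]
```

View pics/c1.png

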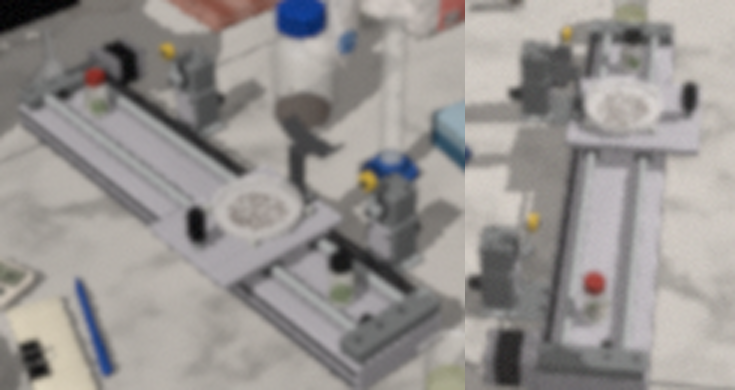

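The crop shows the cam strip at (310,145), with both levers upright: rollers at (168,50) and (368,180) in the scene half. It also gives the black cap at (632,35) and the knob at (690,98) in the side half.

Run:
```python
from h import *
P={"rolP":((205.5,166.7),(252.1,213.6)),"rolN":((272.3,209.9),(263.5,151)),"redcap":((181.5,175.1),(273,233.9)),"knob":((214.9,224.7),(304.6,172.3)),"blkcap":((263.5,236.5),(285.7,151.5))}
Z={"rolP":.118,"rolN":.118,"redcap":.09,"knob":.098,"blkcap":.09}
for k,(u,v) in P.items():
    r=[ray("scene",u),ray("side",v)];print(k,*tri(r),plane(r[0],Z[k]),plane(r[1],Z[k]))
s=monitor.get_state();print(s["clock"])
```

```text
rolP [0.5982 0.2071 0.1189] 0.0010564042696522688 [0.6003 0.2087 0.118 ] [0.5974 0.2069 0.118 ]
rolN [ 0.6039 -0.1192  0.1192] 0.0008037008398003168 [ 0.6061 -0.1179  0.118 ] [ 0.6034 -0.1201  0.118 ]
redcap [0.5294 0.2561 0.0905] 0.002200102097438007 [0.5323 0.2572 0.09  ] [0.5274 0.2569 0.09  ]
knob [ 0.4517 -0.0414  0.0979] 0.0009451943804418024 [ 0.4527 -0.0414  0.098 ] [ 0.4508 -0.0406  0.098 ]
blkcap [ 0.5278 -0.1657  0.0903] 0.0011452397597035292 [ 0.5295 -0.1653  0.09  ] [ 0.5268 -0.1651  0.09  ]
0.15
```

```bash
cat >> h.py <<'E'
th=np.arctan2(.5982-.6039,.2071+.1192)*-1
Rz=np.array([[np.cos(th),-np.sin(th),0],[np.sin(th),np.cos(th),0],[0,0,1]])
D=Rz@np.array([[-1,0,0],[0,1,0],[0,0,-1.]])   # tool down, closing along travel
ax,ay=Rz[:,0],Rz[:,1]
rolP=np.array([.5982,.2071,.118]);rolN=np.array([.6039,-.1192,.118])
knob0=np.array([.4517,-.0414,.1])
mid=(rolP+rolN)/2; O=mid+ay*0; 
def sy(p): return float((np.asarray(p)-O)@ay)      # shuttle y
def sx(p): return float((np.asarray(p)-knob0)@ax-.078)
def W(x,y,z): # shuttle x,y -> world
    o=O+ax*(-sx(O)); p=o+ax*x+ay*y; p[2]=z; return p
def st(): 
    s=monitor.get_state(); print("t %.1f tcp %s F %s w %.4f g %.1f"%(s["clock"],s["tcp_pos"],s["force"],s["width"],s["grasp_force"])); return s
E
python3 - <<'E'
from h import *
print("yaw",np.degrees(th),"origin",W(0,0,0))
for n,p in dict(knob=knob0,rolP=rolP,rolN=rolN,red=[.5294,.2561,.09],blk=[.5278,-.1657,.09]).items(): print(n,sx(p),sy(p))
for k,u,z in (("cylfoot",(280,205),.01),("bottlecap",(250.5,155),.15),("timer",(150,243),.01),("penTop",(176.5,244),.005),("penBot",(186,274),.005),("pad1",(154,253),.01),("pad2",(177,252),.01),("petri",(201,296),.01)):
    print(k,plane(ray("scene",u),z))
for f in ("W(-.13,.2,.05)","W(-.13,-.2,.05)"): print(f,eval(f))
s=st()
effector.set_gripper(.06,20)
k=knob0.copy();k[2]=.20
arm.move_pose(k,D); k[2]=.098; arm.line_to(k,vel=.2); 
effector.set_gripper(0,20); s=st(); print(sy(s["tcp_pos"]))
E
```

```text
yaw 1.0007745323457495 origin [0.5282 0.0427 0.    ]
knob -0.078 -0.08272844510985632
rolP 0.07281793450947897 0.1631748908380208
rolN 0.07281793450947897 -0.1631748908380208
red 0.004884259523884285 0.21336907180505704
blk -0.004082622528161606 -0.20833864098457727
cylfoot [ 0.7416 -0.0112  0.01  ]
bottlecap [0.7293 0.1249 0.15  ]
timer [0.3124 0.1088 0.01  ]
penTop [0.3734 0.0569 0.005 ]
penBot [ 0.3249 -0.0683  0.005 ]
pad1 [0.2988 0.0617 0.01  ]
pad2 [0.3525 0.0205 0.01  ]
petri [ 0.3076 -0.1665  0.01  ]
W(-.13,.2,.05) [0.3948 0.2404 0.05  ]
W(-.13,-.2,.05) [ 0.4018 -0.1596  0.05  ]
t 0.1 tcp [0.2341 0.4975 0.2553] F [0.5344 0.2299 0.85  ] w 0.0879 g 0.0
t 4.2 tcp [ 0.4517 -0.0414  0.0981] F [-0.1091  0.45    2.1557] w 0.0173 g 20.0
-0.08270287779475839
```

```bash
cat >> h.py <<'E'
def push(rol,sgn,tag,th=.62,w=.056):
    c=rol.copy();c[2]=.185
    arm.move_pose(c,D); effector.set_gripper(w,60)
    c[2]=.119; arm.line_to(c,vel=.15); a=st()
    w=a["width"]; t=c+ay*sgn*(.04*np.sin(th)-.0095+w/2)
    h=c+ay*sgn*(w/2-.0095-.004); arm.line_to(h,vel=.12); st()
    arm.line_to(t,vel=.05); b=st(); cv2.imwrite(f"pics/{tag}_push.png",get_image("wrist"))
    print(tag,"dF along y",(b["force"]-a["force"])@ay*-sgn)
    arm.line_to(c,vel=.15); arm.dwell(.2); c[2]=.185; arm.line_to(c,vel=.25)
    s=st(); cv2.imwrite(f"pics/{tag}_after.png",get_image("wrist"))
    for k in blobs(get_image("wrist"),"yellow",(0,0,512,384),30): print(k,plane(ray("wrist",k[1],s),.118))
E
python3 - <<'E'
from h import *
arm.line_to(W(-.078,0,.098),vel=.12); s=st(); print("car",sy(s["tcp_pos"]))
effector.set_gripper(.05); p=s["tcp_pos"].copy();p[2]=.185;arm.line_to(p,vel=.25)
push(rolN,-1,"N")
a=cv2.imread("pics/N_push.png");b=cv2.imread("pics/N_after.png")
cv2.imwrite("pics/N.png",cv2.resize(np.hstack([a,b]),(800,300),interpolation=cv2.INTER_AREA))
E
```

```text
t 5.0 tcp [0.4502 0.0413 0.0981] F [-1.6908  1.3085  5.3475] w 0.0171 g 20.0
car -3.4184024566077955e-05
t 8.0 tcp [ 0.6043 -0.1193  0.1198] F [0.348  0.1764 0.9312] w 0.0562 g 0.0
t 8.2 tcp [ 0.6044 -0.1346  0.1198] F [-0.3468 -0.7099  0.5405] w 0.0557 g 0.0
t 8.9 tcp [ 0.6046 -0.1609  0.119 ] F [-0.2796  5.0427  1.495 ] w 0.0559 g 2.0
N dF along y 4.876527086764546
t 10.0 tcp [ 0.604  -0.1197  0.1856] F [ 0.1887 -0.3615 -0.5949] w 0.0559 g 0.0
(515, [254.0, 219.8], [240, 209, 29, 22]) [ 0.6039 -0.1191  0.118 ]
(461, [401.4, 338.9], [390, 306, 19, 64]) [ 0.6957 -0.0105  0.118 ]
(199, [100.7, 345.0], [97, 320, 10, 49]) [ 0.7051 -0.2293  0.118 ]
```

View pics/N.png

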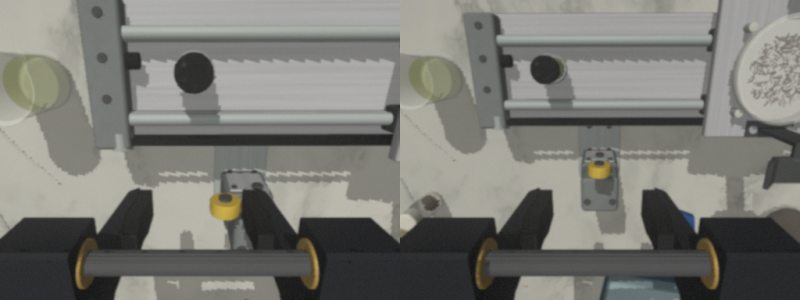

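The left frame shows roller N pushed over to (225,206). The right frame shows it upright again at (599,169), so N is sound.

Run:
```python
from h import *
push(rolP,1,"P")
a=cv2.imread("pics/P_push.png");b=cv2.imread("pics/P_after.png")
cv2.imwrite("pics/P.png",cv2.resize(np.hstack([a,b]),(800,300),interpolation=cv2.INTER_AREA))
s=dict(tcp_pos=np.array([.6046,-.1609,.119]),orientation=D)
for k in blobs(cv2.imread("pics/N_push.png"),"yellow",(0,0,512,384),200): print("Npush",k,plane(ray("wrist",k[1],s),.111))
```

```text
t 12.2 tcp [0.5986 0.207  0.1197] F [-0.1135  0.0251  0.57  ] w 0.0563 g 0.0
t 12.5 tcp [0.5981 0.2224 0.1199] F [-0.5297 -0.4993 -0.2095] w 0.0561 g 0.0
t 13.2 tcp [0.5976 0.2472 0.1186] F [  1.2101 -10.0932  -2.2371] w 0.0560 g 3.7
P dF along y 10.139907712991425
t 14.2 tcp [0.5982 0.2073 0.1854] F [0.6849 0.9437 0.161 ] w 0.0561 g 0.0
(492, [279.2, 216.7], [266, 206, 28, 22]) [0.5956 0.2239 0.118 ]
(301, [402.7, 346.2], [396, 317, 12, 53]) [0.6963 0.3187 0.118 ]
(223, [100.7, 347.6], [97, 320, 10, 50]) [0.7016 0.0977 0.118 ]
Npush (991, [288.6, 265.9], [269, 247, 40, 35]) [ 0.6019 -0.1445  0.111 ]
Npush (553, [400.2, 337.1], [386, 306, 23, 64]) [ 0.6416 -0.0862  0.111 ]
Npush (265, [100.7, 348.1], [96, 324, 11, 46]) [ 0.6512 -0.2378  0.111 ]
```

View pics/P.png

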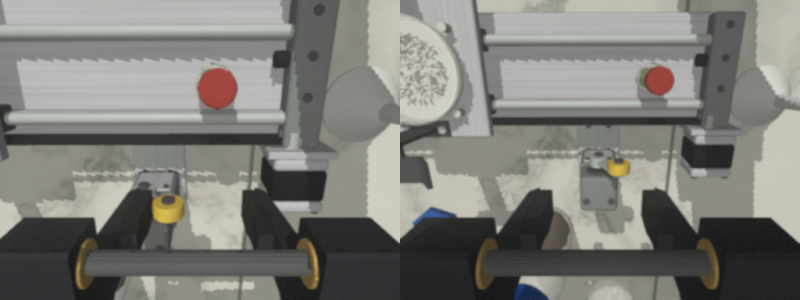

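The P lever was pushed to about 0.6 rad and stays over at (618,167), so P binds and N (-y) is the sound end. Next I'll move the black vial.

Run:
```python
from h import *
im=cv2.imread("pics/N_after.png"); s=dict(tcp_pos=np.array([.604,-.1197,.1856]),orientation=D)
h=cv2.GaussianBlur(im,(5,5),0)[50:130,140:240].max(2); m=(h<55).astype(np.uint8)
n,l,S,c=cv2.connectedComponentsWithStats(m); i=1+np.argmax(S[1:,4]); u=c[i]+[140,50]; print(u,S[i])
v=plane(ray("wrist",u,s),.095); print("vial",v,"prev",[.5278,-.1657],sx(v),sy(v))
p=np.array([.5278,-.1657,.19])
if np.linalg.norm(v[:2]-p[:2])<.008: p[:2]=(p[:2]+v[:2])/2
effector.set_gripper(.052,8); arm.move_pose(p,D)
p[2]=.078; print(arm.line_to(p,vel=.15,contact_N=8))
effector.set_gripper(0,8); a=st()
p[2]=.16; arm.line_to(p,vel=.12); st()
q=W(-.125,-.25,.16); arm.line_to(q,vel=.15)
q[2]=.0395; print(arm.line_to(q,vel=.08,contact_N=4)); st()
effector.set_gripper(.05); q[2]=.17; arm.line_to(q,vel=.15); arm.line_to(W(-.15,-.13,.2),vel=.2)
s=st(); im=get_image("wrist"); cv2.imwrite("pics/V.png",im)
```

```text
[185.8335  88.9119] [ 29  23  35  33 919]
vial [ 0.5257 -0.163   0.095 ] prev [0.5278, -0.1657] -0.006128961701477725 -0.2056142954905209
False
t 17.4 tcp [ 0.5269 -0.1644  0.0783] F [-0.1478  0.9484  2.8304] w 0.0268 g 8.0
t 18.3 tcp [ 0.5264 -0.1642  0.1592] F [-0.0483 -0.2905  0.0208] w 0.0268 g 8.0
False
t 20.9 tcp [ 0.4078 -0.2096  0.0398] F [ 0.9365 -0.1715 -1.1302] w 0.0269 g 8.0
t 23.2 tcp [ 0.3808 -0.0904  0.1998] F [-0.0138  0.015  -0.3569] w 0.0499 g 0.0
```

View pics/V.png

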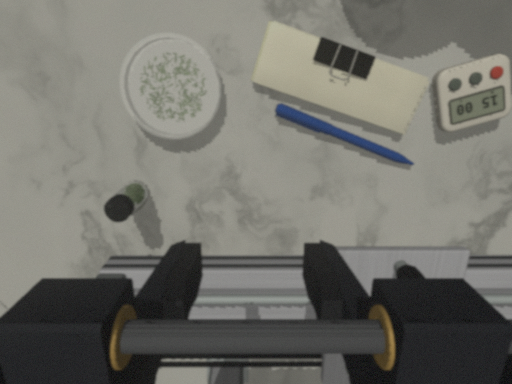

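The vial is standing upright on the table at (120,207), clear of the petri dish. Now I'll park the carriage.

Run:
```python
from h import *
k=W(-.078,0,.2); arm.move_pose(k,D); k[2]=.098; print(arm.line_to(k,vel=.15,contact_N=10))
effector.set_gripper(0,30); s=st(); print("car",sy(s["tcp_pos"]))
arm.line_to(W(-.078,-.187,.098),vel=.08); arm.dwell(.2); s=st(); print("car",sy(s["tcp_pos"]))
effector.set_gripper(.05); p=s["tcp_pos"].copy(); p[2]=.2; arm.line_to(p,vel=.15)
arm.move_pose(W(-.03,-.15,.29),D); s=st()
im=get_image("wrist"); cv2.imwrite("pics/K.png",im)
for k in blobs(im,"yellow",(0,0,512,384),30): print(k,plane(ray("wrist",k[1],s),.111))
a=get_image("scene")[140:270,150:305]
b=get_image("side")[140:270,230:320]
r=lambda x:cv2.resize(x,None,fx=3,fy=3,interpolation=cv2.INTER_CUBIC)
cv2.imwrite("pics/E.png",np.hstack([r(a),r(b)]))
```

```text
False
t 25.4 tcp [0.4503 0.0413 0.0982] F [ 0.4279 -0.0429  2.3493] w 0.0170 g 30.0
car -2.2601874887561212e-06
t 28.1 tcp [ 0.4538 -0.1461  0.0982] F [ 3.4121 -1.965   3.6813] w 0.0169 g 30.0
car -0.18745132749517052
t 30.1 tcp [ 0.5008 -0.1075  0.289 ] F [-0.4953 -0.0487  0.2847] w 0.0502 g 0.0
(385, [389.0, 339.7], [379, 307, 16, 63]) [0.6921 0.0509 0.111 ]
(105, [112.9, 352.8], [110, 336, 7, 32]) [ 0.7164 -0.2643  0.111 ]
```

View pics/K.png

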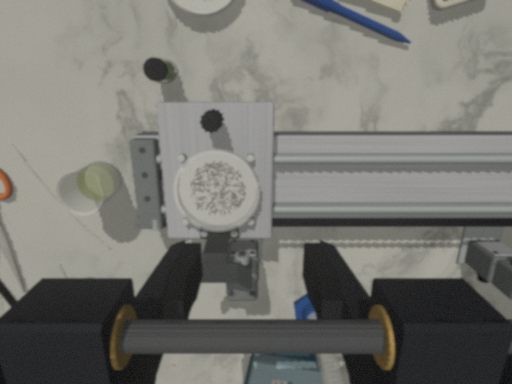

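View pics/E.png

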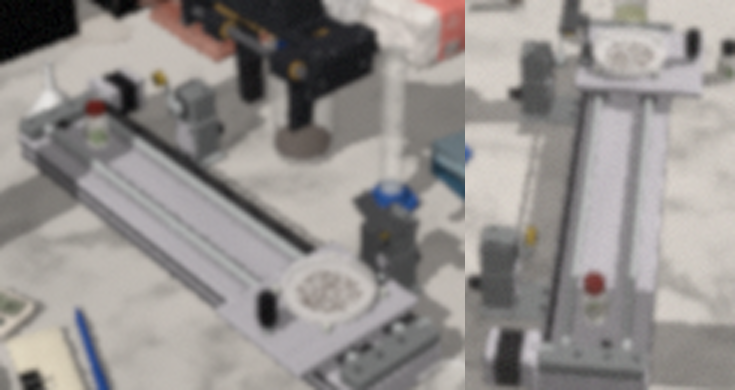

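The carriage covers the -y switch and the vials are upright. P's roller is still over, at (158,78) in the scene crop. I'll cross-check the parked position before handing in.

Run:
```python
from h import *
s=dict(tcp_pos=np.array([.5008,-.1075,.289]),orientation=D)
for n,u,z in (("knob",(212,121),.116),("blockout",(132.5,185),.058),("plateEdge-",(162,150),.07),("plateEdge+",(273,150),.07)):
    p=plane(ray("wrist",u,s),z);print(n,p,sx(p),sy(p))
```

```text
knob [ 0.4514 -0.1444  0.116 ] -0.08014428174277392 -0.1857540392330945
blockout [ 0.5304 -0.2421  0.058 ] -0.0028221187806426323 -0.28479903653368804
plateEdge- [ 0.4875 -0.203   0.07  ] -0.045022877442711176 -0.2448889649144202
plateEdge+ [ 0.4855 -0.0863  0.07  ] -0.04502699326240888 -0.12823831900307894
```

Run:
```python
from h import *
a=cv2.imread("pics/N_after.png")[0:180,60:190];b=cv2.imread("pics/P_after.png")[0:180,340:470]
cv2.imwrite("pics/X.png",cv2.resize(np.hstack([a,b]),None,fx=3,fy=3,interpolation=cv2.INTER_CUBIC))
```

```text
(no output)
```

View pics/X.png

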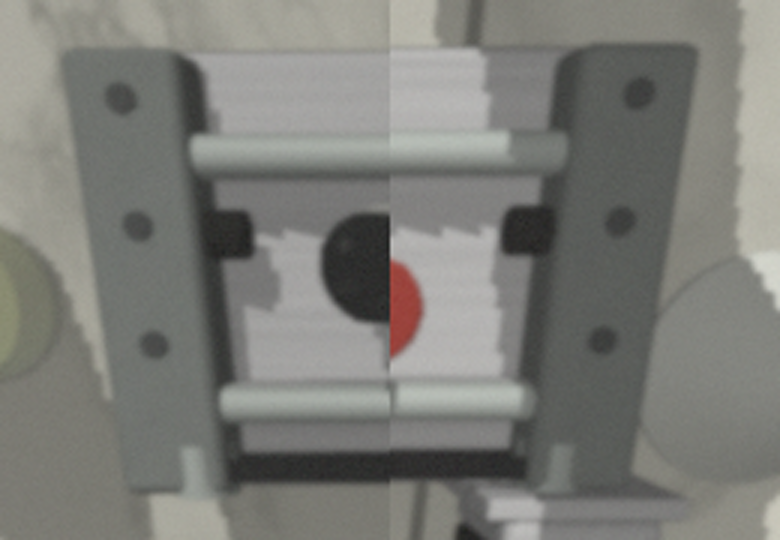

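Run:
```python
from h import *
sN=dict(tcp_pos=np.array([.604,-.1197,.1856]),orientation=D);sP=dict(tcp_pos=np.array([.5982,.2073,.1854]),orientation=D)
f=lambda u,v,P:((u-390)/3+340 if P else u/3+60, v/3)
for nm,n,p in (("s1",(121,98),(639,93)),("s2",(138,226),(620,221)),("s3",(154,345),(602,340)),("inTop",(182,60),(580,55)),("out",(97,290),(664,290))):
    a=plane(ray("wrist",f(*n,0),sN),.058);b=plane(ray("wrist",f(*p,1),sP),.058)
    print(nm,a,b,"sy",sy(a),sy(b),"centre",(sy(a)+sy(b))/2,"sx",sx(a),sx(b))
```

```text
s1 [ 0.4903 -0.2277  0.058 ] [0.4796 0.3233 0.058 ] sy -0.26970946127859885 0.2813918283994292 centre 0.005841183560415186 sx -0.04264687704258208 -0.043752371438989975
s2 [ 0.5183 -0.2272  0.058 ] [0.5074 0.3237 0.058 ] sy -0.2696808217877884 0.28138878600128486 centre 0.005853982106748229 sx -0.014679455035146227 -0.015894154315991373
s3 [ 0.5463 -0.2267  0.058 ] [0.5353 0.3241 0.058 ] sy -0.2696033871307873 0.2813021043252129 centre 0.005849358597212806 sx 0.013325471273827938 0.011998314380170252
inTop [ 0.4821 -0.2127  0.058 ] [0.472  0.3083 0.058 ] sy -0.2545766526717436 0.2666118775436415 centre 0.006017612435948949 sx -0.050554199740770356 -0.05163049681876188
out [ 0.5333 -0.2391  0.058 ] [0.5231 0.3373 0.058 ] sy -0.28181419996921936 0.29468399129184153 centre 0.006434895661311085 sx 0.00012793865096635826 3.0672621673139e-05
```

The end-block screws consistently put the shuttle's centre 6 mm further to +y than the rollers' midpoint. That puts the carriage near -0.193, at the edge of the window, so I'll ease it back 5 mm.

Run:
```python
from h import *
k=W(-.078,-.187,.2); arm.move_pose(k,D); k[2]=.098; print(arm.line_to(k,vel=.15,contact_N=10))
effector.set_gripper(0,30); s=st(); print(sy(s["tcp_pos"]))
arm.line_to(W(-.078,-.182,.098),vel=.03); arm.dwell(.3); s=st(); print(sy(s["tcp_pos"]))
effector.set_gripper(.05); p=s["tcp_pos"].copy(); p[2]=.2; arm.line_to(p,vel=.15)
arm.move_pose(W(-.03,-.15,.29),D); s=st(); im=get_image("wrist"); cv2.imwrite("pics/K2.png",im)
g=lambda i:cv2.cvtColor(i,cv2.COLOR_BGR2GRAY)
o=cv2.imread("pics/K.png"); r=cv2.matchTemplate(g(im),g(o)[105:137,197:229],cv2.TM_CCOEFF_NORMED)
_,v,_,l=cv2.minMaxLoc(r);print("knob shift px",v,l[0]-197,l[1]-105)
arm.close_job()
```

```text
False
t 32.1 tcp [ 0.4536 -0.1458  0.0982] F [-1.337  -0.248   3.3402] w 0.0171 g 30.0
-0.18714855293482868
t 32.8 tcp [ 0.4535 -0.1434  0.0983] F [ -5.6417 -18.4695   0.141 ] w 0.0171 g 30.0
-0.18473911364693946
t 34.7 tcp [ 0.5008 -0.1075  0.289 ] F [-0.5861 -0.0976 -0.1378] w 0.0500 g 0.0
knob shift px 0.9941684603691101 0 0
the job is handed in; nothing more can be done
```

The job is handed in, but the park position is uncertain: a last 5 mm ease-back met about 18 N and the knob showed no movement, and I handed in without investigating. The carriage is at the sound (-y) end, at -0.187 by the rollers or about -0.193 by the end blocks (window 0.180–0.193). I never saw that switch's roller under the cam. The +y lever binds and was left over, and the black vial stands upright on the table.

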